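# Find the heavy side of a handwheel on a balancing stand

## Task

Press the loose brass pointer block fully home in the recess of the balancing stand's base. Then turn the sewing-machine handwheel by hand, a good quarter turn or more, to find by feel which side of it is heavy, and turn it so that the heavy side points straight down. Finish while still gripping the wheel in that position, keeping it still; leave the jar, the screwdriver and the tray of clips alone.

Things in the scene. Friction and masses are not known exactly. Their poses are not given: they have to be found in the camera images.
- stand: Fixed balancing stand: dark steel base 180 (x) x 130 (y) x 24 mm, origin under its centre on the table, z up. Its x axis (the axle's way) points away from the robot within 20 degrees; the wheel is nearer the robot, the recess at the far end. Two posts 18 mm wide in y flank the wheel, outer faces 30 mm either side of its middle, tops 101 mm above the table.
- wheel_centre (a point): Middle of the handwheel on its axle, 92 mm above the table, 30 mm behind (-x of) the stand's origin; stand's axes, does not turn. Wheel: aluminium disc of radius 60 mm, 22 mm thick along x, plain flat faces to pinch across at the top of the rim. A hidden counterweight, 150 to 270 g, sits 36 mm from the axle in a direction that differs every time and has no outer sign.
- wheel (a joint): Wheel angle (rad, endless): 0 with the drilled hole straight up, growing as the top moves to the stand's -y. The bearing drags (0.026 N m). Let go with the heavy side well off, the wheel sinks for about 2 s and stops SHORT of bottom, 16 to 30 degrees off on the side it came from, equally far from either side; midway between the two stops is true down. Near the very top it also stays put.
- wheel_hole (a point): Centre of the one drilled hole (dark, 14 mm wide, on both faces), 46 mm from the axle; turns with the wheel. A broad 8 mm notch crosses the rim beside it; eleven 2 mm lines cross the rim every 30 degrees. The hole says nothing about the heavy side.
- low_point (a point): Fixed point on the stand, 36 mm straight below the axle: where the counterweight's centre is to end. Does not turn with the wheel.
- recess (a point): Centre of the mouth of the rectangular recess in the stand's base, 24 mm above the table, 60 mm in front (+x) of the stand's origin, stand's axes. 33 (x) x 43 (y) mm, 16 mm deep, 2 mm chamfer.
- pointer: Loose brass pointer block, 140 g, standing on the table, origin under its centre, z up: foot 30 (x) x 40 (y) x 16 mm high; on it a stem 12 (x) x 20 (y) mm with straight sides from 16 to 52 mm up and a pointed top at 62 mm. Fits the recess with 1.5 mm to spare each side, either way round; its foot is flush with the base when home.
- jar: Bystander: amber jar with orange lid, 76 mm wide, 95 mm high, origin at the centre of its underside.
- screwdriver: Bystander: screwdriver with orange handle, 190 mm long, lying on the table.
- tray: Bystander: white open tray of clips, 160 x 120 x 40 mm, origin at the centre of its underside.
Things that resemble listed ones, but are neither listed nor needed, are in the scene too. Of the things that look like the stand, the larger one is meant. There is more than one size of the pointer; the job needs the smaller.

How it is judged:
By the outcome, as a careful person would: the job done as asked, in the order asked, and still so for the second after the job is handed in, while the arm keeps its last pose, push and grip.
It also fails if it takes over 72 s, if anything falls off the work surface, if the arm or the gripper's body presses on something with over 40 N, if the wrist force passes 120 N, or if a joint passes its speed limit or range.

## Robot

A 6-joint arm with a two-finger parallel gripper is mounted at the origin on the work surface. World frame = base frame: x ahead of the robot, y to its left, z up, the work surface at z = 0. Lengths are in m, angles in rad, forces in N, time in s.
With the tool pointing down it reaches from about 0.375 to 0.75 m from the base axis. Payload 9 kg.
Tool frame: the origin (TCP) lies midway between the tips of the shut fingers; the grasp point (between the pads) lies 19 mm behind it; z points along the fingers, y is the line along which they close (so a half turn about z gives the same grasp; the last joint's range is limited). The gripper opens to 85 mm and grips with 20 to 120 N. Pads are 22 mm wide; open, the fingers measure 114 mm over their backs; the gripper's body (76 mm by 85 mm) begins 54 mm behind the grasp point. The pads swing forward as they close: fully open they stand 13 mm farther back than shut.
Start: joints at [0.986, 0.104, 0.097, 1.564, 0, 1.353], TCP at [0.215, 0.56, 0.231] pointing down, gripper open.
Joint ranges: [-2.99, 2.99], [-0.84, 1.86], [-1.1, 1.16], [-1.84, 2.11], [-1.51, 1.56], [-3.14, 3.14]. Speed limits (rad/s): [2.22, 2.22, 2.57, 3.14, 3.14, 3.14].

## Interface

Orientations are given as a unit quaternion [w, x, y, z].
In Python, from cell import status, vision, ctrl gives the robot as it stands. The module is installed in compiled form; this text tells all that it offers.
- The arm moves only by the tool arm_command, never from a script. Its argument "rows" is one flat list of numbers, 7 for each row, row after row: the opening, from 0 (shut) to 1 (fully open), then the shift along the tool's x, y, z in m, then the turn, a rotation vector about the tool's x, y, z in degrees. In form: [jaw, x, y, z, ax, ay, az, jaw, x, y, z, ax, ay, az, ...]. A call has 1 to 20 rows; each row shifts and turns the commanded pose from where the row before left it, along the tool's axes as they then stand; what a row does not reach is not made up. A row lasts 1/8 s, in which the tool goes at most 62.5 mm and 10.7 degrees, less where a joint would pass 70% of its speed; a pose out of reach is approached as far as the arm can. A call is refused whole if a number of a shift passes 0.0625 or a number of a turn 10.7, either way. A call with a gripper value outside its range is refused whole. The fingers move at their own pace and stop on an object; "squeeze" is the grip in N (left out, the last holds). Time passes only in rows, so rows that do not move let the fingers close. It gives the time, the measured TCP pose, the force, the opening and the grip force at its end, in the units of the state.
- status.get_obs(): the state, without advancing time (a new reading comes with each control period).
- vision.camera(name): name is "scene" or "side" or "wrist"; returns a dict with "frame" (420x560x3 uint8, red, green, blue), "intrinsics" (3x3 intrinsics, pixels), "R" (3x3) and "t" (3): a world point X has camera coordinates R X + t; the wrist camera has in their place "tool_from_camera" (4x4, takes a point from camera to tool coordinates, whose origin is the TCP and whose axes are the flange's). Camera axes: x right, y down, z forward; pixel columns grow to the right and rows downward; lengths in m; the calibration is good to about 2 mm. A picture is of the moment at which its call begins: read the wrist's pose just before it. There is no depth.
- ctrl.sign_off(): hands the job in; it is judged then, once.
The state is a dict: "clock": time; "q": joint angles; "qd": joint speeds; "joint_efforts": joint torques, N m; "position": TCP position; "ee_rot": TCP orientation; "ft_force": force on the tool from outside, world axes, zero at the start; "ft_torque": the same for the moment, N m; "width": finger opening in m; "gripper_force": force on a finger pad.
Only numpy, scipy, OpenCV 4.12 (cv2) and the standard library are available. Lean on these libraries where they do the work, as an engineer would, in place of code of your own. Each camera call takes 0.05 s, during which the arm holds its last target. There are 200 camera calls.

## Working session

There is one attempt and no reset: what is moved stays moved. The work goes in short steps, Python scripts to look and compute and a tool call to move; the robot and the scene stay as the last step left them, time stands still between calls to the robot, and variables do not carry over. Pictures are saved under pics/ and viewed, at most 10 in all, crops included, and the job is handed in when it is done.

Besides the shell and the picture viewer there is one more tool, called after "Request:" as name(argument=value, ...), one argument or row to a line, values as JSON. arm_command: Moves the arm, as the interface text tells. Its arguments: {"type":"object","properties":{"rows":{"type":"array"},"squeeze":{"type":"number"}},"required":["rows"]}

```bash
mkdir -p pics; cat > h.py <<'E'
import numpy as np,cv2
from cell import status,vision,ctrl
def snap(n,f,crop=None,scale=1):
    o=status.get_obs();c=vision.camera(n);im=c['frame'][:,:,::-1]
    if crop: im=im[crop[1]:crop[3],crop[0]:crop[2]]
    if scale!=1: im=cv2.resize(im,None,fx=scale,fy=scale,interpolation=cv2.INTER_CUBIC)
    cv2.imwrite('pics/'+f,im);return o,c
def quatR(q):
    from scipy.spatial.transform import Rotation as R
    return R.from_quat([q[1],q[2],q[3],q[0]]).as_matrix()
def ray(c,u,v,z,o=None):
    K=np.array(c['intrinsics']);d=np.linalg.inv(K)@[u,v,1]
    if o is None:
        R=np.array(c['R']);t=np.array(c['t']);C=-R.T@t;d=R.T@d
    else:
        T=np.array(c['tool_from_camera']);Rw=quatR(o['ee_rot']);C=Rw@T[:3,3]+np.array(o['position']);d=Rw@T[:3,:3]@d
    return C+d*(z-C[2])/d[2]
def proj(c,X,o=None):
    K=np.array(c['intrinsics']);X=np.atleast_2d(X).astype(float)
    if o is None: P=X@np.array(c['R']).T+np.array(c['t'])
    else:
        T=np.array(c['tool_from_camera']);Rw=quatR(o['ee_rot'])
        P=((X-np.array(o['position']))@Rw-T[:3,3])@T[:3,:3]
    p=P@K.T;return p[:,:2]/p[:,2:]
E
python3 - <<'E'
from h import *
ims=[]
for n in['scene','side']:
    o,c=snap(n,n+'0.png');print(n,-np.array(c['R']).T@np.array(c['t']));
    np.savez(n,**{k:c[k] for k in('frame','intrinsics','R','t')})
o,c=snap('wrist','wrist0.png');print(o,c['tool_from_camera'])
E
```

```text
scene [1.34007083 0.10797483 1.07719884]
side [ 0.06529654 -0.56731025  1.09607281]
{'clock': 0.1, 'q': array([9.86314204e-01, 1.04676068e-01, 9.65333789e-02, 1.56389093e+00,
       4.20487925e-06, 1.35309156e+00]), 'qd': array([ 0.00047405, -0.00223185,  0.00255391,  0.00198164,  0.00029639,
       -0.0009313 ]), 'joint_efforts': array([ 6.53137409e-03, -5.58206749e+01,  5.04717672e+01,  1.32173393e-02,
       -2.56698295e-04,  4.79708638e-05]), 'position': array([0.21498736, 0.55983773, 0.2305712 ]), 'ee_rot': array([-2.43471435e-04,  1.82362437e-01,  9.83231183e-01, -5.68728085e-04]), 'ft_force': array([ 0.18542402, -0.5647634 , -0.40212699]), 'ft_torque': array([-0.03450313, -0.00646256,  0.03137652]), 'gripper_force': 0.0, 'width': 0.08544572936621979} [[ 1.15526617e-03 -9.54474378e-01 -2.98290677e-01  7.68354077e-02]
 [ 9.99999081e-01  8.90930060e-04  1.02214120e-03  8.93184170e-04]
 [-7.09851451e-04 -2.98291584e-01  9.54474529e-01 -1.42923088e-01]
 [ 0.00000000e+00  0.00000000e+00  0.00000000e+00  1.00000000e+00]]
```

View pics/scene0.png

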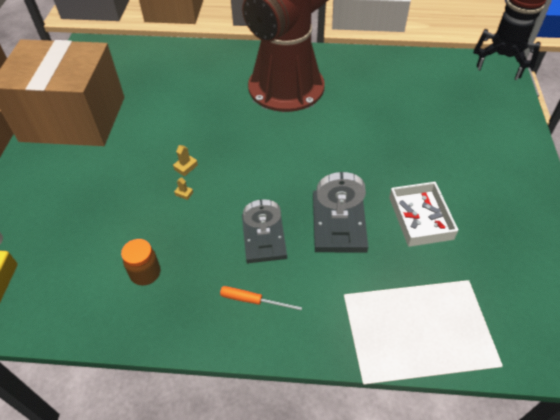

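View pics/side0.png

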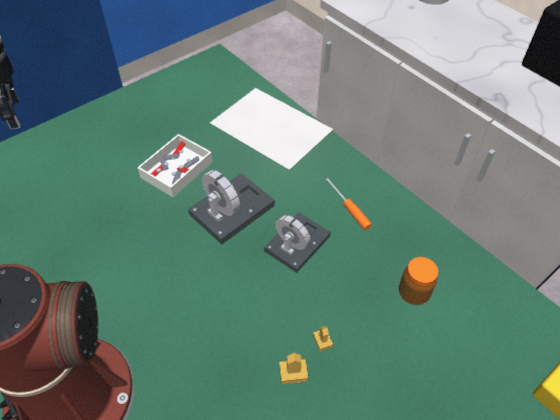

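Scene view: large stand at about (340,215), small pointer at (183,188). Side view: large stand (232,205), small pointer (323,340). Next, a zoomed composite.

```bash
python3 - <<'E'
from h import *
S=np.load('scene.npz');D=np.load('side.npz')
def cr(f,x,y,w,h):return cv2.resize(f[y:y+h,x:x+w,::-1],(400,300),interpolation=cv2.INTER_CUBIC)
a=np.vstack([np.hstack([cr(S['frame'],293,165,100,100)[:, :],cr(S['frame'],163,170,40,30)]),np.hstack([cr(D['frame'],180,160,100,100),cr(D['frame'],303,320,40,30)])])
cv2.imwrite('pics/comp.png',a)
for n,c,u,v in[('pt',S,183,195),('pt',D,323,345)]: print(n,ray(c,u,v,0.0))
print(ray(S,340,249,.024))
E
```

```text
pt [ 0.47713174 -0.24116562  0.        ]
pt [ 0.46802527 -0.2471776   0.        ]
[0.6367714  0.18161105 0.024     ]
```

View pics/comp.png

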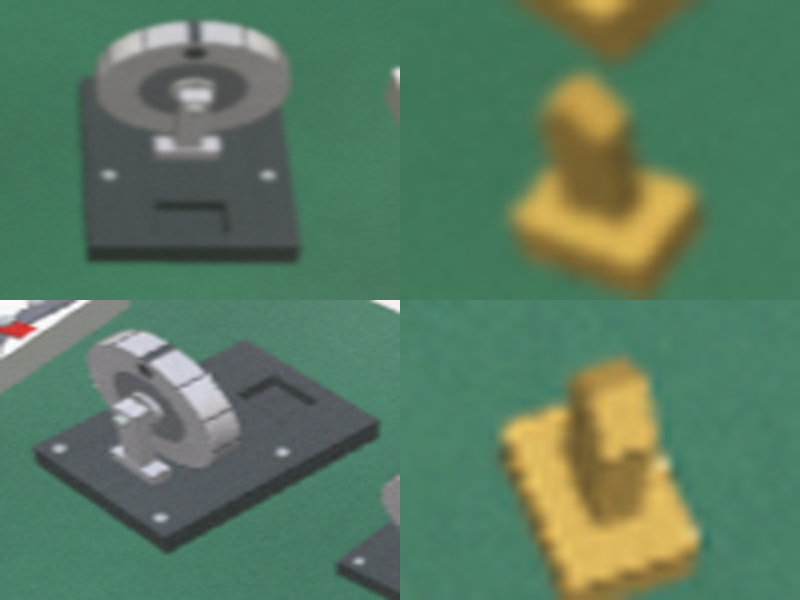

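```bash
python3 - <<'E'
from h import *
from scipy.optimize import least_squares
S=np.load('scene.npz');D=np.load('side.npz')
np.set_printoptions(precision=4,suppress=True)
for c,l in[(S,[(315.2,248),(368,247),(313.5,192)]),(D,[(189.5,210.7),(222,240),(274.2,201.7),(241.7,174.3)])]:
    print('stand',*[ray(c,u,v,.024) for u,v in l])
for c,l in[(S,[(174.3,191.5),(192.8,189),(187,196.5)]),(D,[(313.2,333),(332.5,344),(320,348.5)])]:
    print('ptr',*[ray(c,u,v,.016) for u,v in l])
def m(p,B):
    a=p[2];R=np.array([[np.cos(a),-np.sin(a)],[np.sin(a),np.cos(a)]])
    return np.c_[B[:,:2]@R.T+p[:2],B[:,2]]
h=.09;w=.065
def f(p):
    return np.r_[(proj(S,m(p,np.array([[h,-w,.024],[h,w,.024]])))-[(315.2,248),(368,247)]).ravel(),
     (proj(D,m(p,np.array([[-h,w,.024],[-h,-w,.024],[h,-w,.024],[h,w,.024]])))-[(189.5,210.7),(222,240),(274.2,201.7),(241.7,174.3)]).ravel()]
r=least_squares(f,[.55,.18,0]);print(r.x,r.fun)
E
```

```text
stand [0.6383 0.1214 0.024 ] [0.626  0.2495 0.024 ] [0.4614 0.1097 0.024 ]
stand [0.4453 0.2286 0.024 ] [0.4551 0.1027 0.024 ] [0.6297 0.1154 0.024 ] [0.623  0.2443 0.024 ]
ptr [ 0.4796 -0.2617  0.016 ] [ 0.4674 -0.2138  0.016 ] [ 0.4943 -0.2243  0.016 ]
ptr [ 0.4646 -0.2179  0.016 ] [ 0.4793 -0.2632  0.016 ] [ 0.4519 -0.2536  0.016 ]
[0.54   0.1752 0.089 ] [-1.1749 -1.0382 -0.6693 -0.7503 -0.9626 -0.642   0.4186 -0.1605  0.9449
 -1.789  -0.5526 -0.9119]
```

Request:
arm_command(
  rows=[1,-0.0473,-0.0372,0,0,0,0,1,-0.0473,-0.0372,0,0,0,0,1,-0.0473,-0.0372,0,0,0,0,1,-0.0473,-0.0372,0,0,0,0,1,-0.0473,-0.0372,0,0,0,0,1,-0.0473,-0.0372,0,0,0,0,0.6,-0.027,-0.0478,0,0,0,0,0.6,-0.027,-0.0478,0,0,0,0,0.6,-0.027,-0.0478,0,0,0,0,0.6,-0.027,-0.0478,0,0,0,0,0.6,-0.027,-0.0478,0,0,0,0,0.6,-0.027,-0.0478,0,0,0,0,0.6,-0.027,-0.0478,0,0,0,0,0.6,-0.027,-0.0478,0,0,0,0,0.6,-0.027,-0.0478,0,0,0,0],
)

```text
clock: 2.02
position: [0.4725, -0.2406, 0.2311]
ee_rot: [0.0, 0.183, 0.983, 0.0]
ft_force: [0.5, -0.4, -0.5]
width: 0.0516
gripper_force: 0.0
```

Request:
arm_command(
  rows=[0.6,0,0,0,0,0,10,0.6,0,0,0,0,0,10,0.6,0,0,0,0,0,10,0.6,0,0,0,0,0,10,0.6,0,0,0,0,0,10,0.6,0,0,0,0,0,10,0.6,0,0,0,0,0,10,0.6,0,0,0,0,0,10,0.6,0,0,0,0,0,9,0.6,0,0,0,0,0,0,0.6,0,0,0,0,0,0],
)

```text
clock: 3.4
position: [0.4726, -0.2387, 0.2312]
ee_rot: [-0.0, 0.818, 0.575, 0.0]
ft_force: [-0.6, 0.1, 0.2]
width: 0.051
gripper_force: 0.0
```

```bash
python3 - <<'E'
from h import *
np.set_printoptions(precision=4,suppress=True)
o,c=snap('wrist','w1.png');np.savez('w1',**{k:c[k] for k in('frame','intrinsics','tool_from_camera')},position=o['position'],ee_rot=o['ee_rot'])
print(o['clock'],o['position'],quatR(o['ee_rot']).T,o['q'],o['ft_force'])
print(proj(c,[[.473,-.239,.016],[.473,-.239,.062]],o))
E
```

```text
3.4 [ 0.4726 -0.2387  0.2312] [[ 0.3391  0.9408  0.0002]
 [ 0.9408 -0.3391 -0.0002]
 [-0.0001  0.0002 -1.    ]] [-0.7151 -0.1111 -0.1178  1.5644  0.0001  1.2016] [-0.5615  0.1427  0.2434]
[[280.2335 176.9185]
 [280.3425 187.3066]]
```

View pics/w1.png

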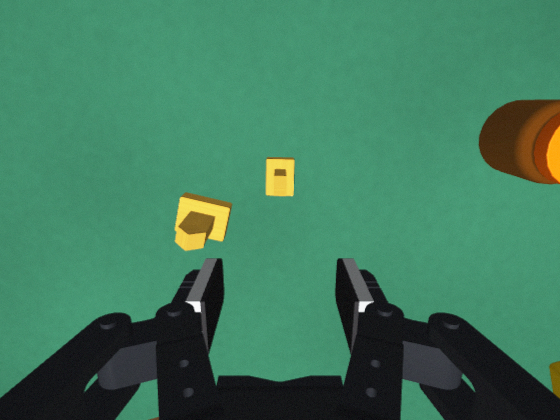

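The small pointer sits at (280,177), exactly where predicted and aligned with the tool. The large one, at (205,220), is clear of the fingers. Descend and grip.

Request:
arm_command(
  rows=[0.42,0,0,0.05,0,0,0,0.42,0,0,0.05,0,0,0,0.42,0,0,0.05,0,0,0,0.42,0,0,0.03,0,0,0,0.42,0,0,0.02,0,0,0,0.42,0,0,0.007,0,0,0,0,0,0,0,0,0,0,0,0,0,0,0,0,0,0,0,0,0,0,0,0,0,0,0,0,0,0,0],
  squeeze=50,
)

```text
clock: 4.7
position: [0.4731, -0.2391, 0.0251]
ee_rot: [0.001, 0.819, 0.574, 0.0]
ft_force: [-0.7, 0.2, 4.7]
width: 0.0114
gripper_force: 50.9
```

Request:
arm_command(
  rows=[0,0,0,-0.055,0,0,0,0,0,0,-0.055,0,0,0,0,0,0,-0.055,0,0,0,0,0.0547,-0.0029,0,0,0,0,0,0.0547,-0.0029,0,0,0,0,0,0.0547,-0.0029,0,0,0,0,0,0.0547,-0.0029,0,0,0,0,0,0.0547,-0.0029,0,0,0,0,0,0.0547,-0.0029,0,0,0,0,0,0.0547,-0.0029,0,0,0,0,0,0.0547,-0.0029,0,0,0,0,0,0,0,0,0,0,-8.3,0,0,0,0,0,0,-8.3,0,0,0,0,0,0,-8.3,0,0,0,0,0,0,0,0,0,0,0,0,0,0],
)

```text
clock: 6.7
position: [0.6005, 0.1803, 0.1893]
ee_rot: [-0.0, 0.677, 0.736, -0.0]
ft_force: [0.4, -0.2, -0.8]
width: 0.0113
gripper_force: 50.2
```

```bash
python3 - <<'E'
from h import *
np.set_printoptions(precision=4,suppress=True)
o,c=snap('wrist','w2.png');np.savez('w2',**{k:c[k] for k in('frame','intrinsics','tool_from_camera')},position=o['position'],ee_rot=o['ee_rot'])
print(o['clock'],o['position'],quatR(o['ee_rot']).T,o['q'],o['ft_force'])
a=.089;R=np.array([[np.cos(a),-np.sin(a)],[np.sin(a),np.cos(a)]])
B=np.array([[.09,-.065],[.09,.065],[-.09,.065],[.0435,-.0215],[.0765,-.0215],[.0765,.0215],[.0435,.0215]])
print(proj(c,np.c_[B@R.T+[.54,.1752],np.full(7,.024)],o))
im=cv2.imread('pics/w2.png')
E
```

```text
6.7 [0.6005 0.1803 0.1893] [[-0.082   0.9966  0.0001]
 [ 0.9966  0.082  -0.0001]
 [-0.0001  0.0001 -1.    ]] [0.0835 0.1825 0.1063 1.4947 0.0001 1.5722] [ 0.3947 -0.2492 -0.8151]
[[309.3231 252.0507]
 [312.3843 115.3192]
 [105.894  116.5422]
 [261.1276 210.2068]
 [295.9971 210.019 ]
 [296.418  164.9496]
 [260.1114 165.1544]]
```

View pics/w2.png

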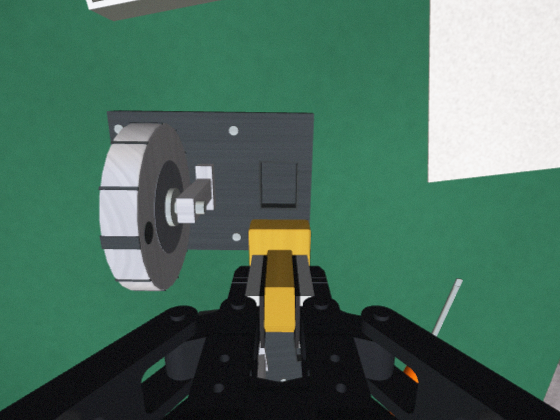

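```bash
python3 - <<'E'
from h import *
w=np.load('w2.npz');f=w['frame'][:,:,::-1].copy()
cv2.imwrite('pics/c2.png',cv2.convertScaleAbs(cv2.resize(f[100:220,200:330],None,fx=5,fy=5,interpolation=cv2.INTER_CUBIC),alpha=2.2))
E
```

```text
(no output)
```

View pics/c2.png

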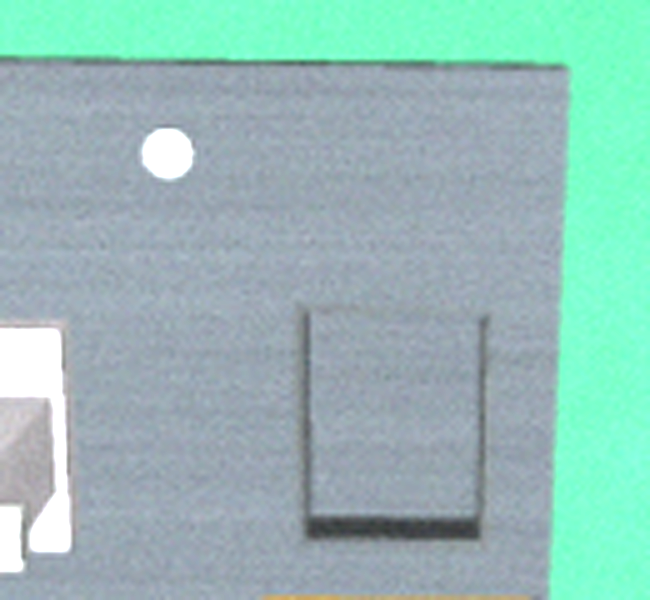

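```bash
python3 - <<'E'
from h import *
np.set_printoptions(precision=4,suppress=True)
w=np.load('w2.npz')
P=[ray(w,u,v,.024,w) for u,v in[(260.6,162),(297.6,163.2),(296.4,208),(260.6,207.6)]]
print(np.array(P),np.mean(P,0))
e=[ray(w,u,v,.024,w) for u,v in[(200,112),(313.6,113.6),(310,220)]]
print(np.array(e),np.degrees(np.arctan2(*(e[1]-e[0])[1::-1])),np.degrees(np.arctan2(*(e[1]-e[2])[:2]*[-1,1])))
# block: foot near edge seen rows; expected lower tip
a=.089
T=quatR(w['ee_rot'])
for dx in(-.002,0,.002):
  B=np.array([[-.02+dx,-.015,.025],[-.02+dx,.015,.025],[-.02+dx,-.015,.009],[-.02+dx,.015,.009]])
  print(proj(w,B@T.T+w['position'],w))
E
```

```text
[[0.5817 0.2034 0.024 ]
 [0.6152 0.2051 0.024 ]
 [0.6183 0.1626 0.024 ]
 [0.5846 0.1602 0.024 ]] [0.5999 0.1828 0.024 ]
[[0.5263 0.2426 0.024 ]
 [0.6248 0.2495 0.024 ]
 [0.6324 0.1517 0.024 ]] 3.9931793035358862 4.478298618100681
[[252.1163 288.3416]
 [306.1272 288.4004]
 [249.7429 304.7305]
 [308.4777 304.7938]]
[[252.0352 285.1474]
 [306.2161 285.2065]
 [249.6466 301.3121]
 [308.5825 301.3758]]
[[251.9536 281.9331]
 [306.3056 281.9925]
 [249.5496 297.8703]
 [308.688  297.9343]]
```

```bash
python3 - <<'E'
from h import *
np.set_printoptions(precision=2,suppress=True)
w=np.load('w2.npz');T=quatR(w['ee_rot'])
for dx in(-.003,0,.003):
  B=np.array([[.02+dx,0,.009],[.02+dx,-.015,.025],[.02+dx,.015,.025]])
  print(proj(w,B@T.T+w['position'],w).ravel())
f=w['frame'].astype(int)
print(f[212:236,270],'\n',f[224,240:256,0],f[224,302:318,0])
E
```

```text
[279.2  233.6  250.44 222.2  307.97 222.27]
[279.21 227.7  250.3  216.76 308.12 216.82]
[279.21 221.74 250.16 211.26 308.27 211.32]
[[ 68  73  81]
 [ 67  75  79]
 [ 71  77  80]
 [ 68  72  78]
 [ 71  74  81]
 [ 69  74  79]
 [ 70  77  83]
 [ 82  78  59]
 [ 96  73  31]
 [100  75  25]
 [ 98  72  21]
 [103  79  28]
 [102  78  27]
 [103  79  30]
 [100  76  25]
 [106  80  28]
 [112  85  31]
 [187 145  51]
 [223 179  63]
 [227 184  67]
 [227 185  70]
 [225 186  70]
 [225 185  69]
 [225 185  68]] 
 [ 71  70  69  73  71  69  71  74  71  79  96  99 105 103 107 106] [101  98 101 102 105 103  95  75  57  54  59  58  57  57  60  57]
```

Request:
arm_command(
  rows=[0,0.0035,-0.0003,0.03,0,0,0.5,0,0,0,0.05,0,0,0,0,0,0,0.04,0,0,0,0,0,0,0.017,0,0,0,0,0,0,0.004,0,0,0,0,0,0,0.004,0,0,0,0,0,0,0.003,0,0,0],
)

```text
clock: 7.62
position: [0.6009, 0.1839, 0.0427]
ee_rot: [0.001, 0.68, 0.734, 0.001]
ft_force: [0.3, -0.4, -0.3]
width: 0.0114
gripper_force: 50.2
```

Request:
arm_command(
  rows=[0,0,0,0.004,0,0,0,0,0,0,0.003,0,0,0,0,0,0,0.002,0,0,0,0,0,0,0.002,0,0,0,0,0,0,0.001,0,0,0,0,0,0,0,0,0,0],
)

```text
clock: 8.38
position: [0.6003, 0.1839, 0.0331]
ee_rot: [0.001, 0.679, 0.734, 0.0]
ft_force: [-14.2, -2.4, 29.6]
width: 0.0115
gripper_force: 54.5
```

Request:
arm_command(
  rows=[0.4,0,0,-0.002,0,0,0,0.4,0,0,0,0,0,0,0.4,0,0,-0.02,0,0,0,0.4,0,0,-0.04,0,0,0,0,0,0,0,0,0,0,0,0,0,0,0,0,0,0,0,0,0,0,0,0,0,0,0,0.01,0,0,0,0,0,0,0.006,0,0,0,0,0,0,0.004,0,0,0,0,0,0,0.002,0,0,0,0,0,0,0,0,0,0],
)

```text
clock: 9.88
position: [0.6004, 0.1839, 0.0699]
ee_rot: [0.0, 0.68, 0.734, 0.0]
ft_force: [-0.4, -0.8, 3.3]
width: -0.0002
gripper_force: 1.4
```

Request:
arm_command(
  rows=[0,0,0,0.0015,0,0,0,0,0,0,0.001,0,0,0,0,0,0,0,0,0,0],
)

```text
clock: 10.25
position: [0.6014, 0.184, 0.0695]
ee_rot: [0.001, 0.679, 0.734, 0.001]
ft_force: [-3.8, -0.8, 15.7]
width: 0.0001
gripper_force: 7.8
```

Request:
arm_command(
  rows=[0,0,0,-0.05,0,0,0,0.5,0,0,-0.05,0,0,0,0.5,0,0,-0.035,0,0,0,0.5,0,-0.0458,0,0,0,0,0.5,-0.0007,-0.0458,0,0,0,0,0.5,0,0,0,0,0,0],
)

```text
clock: 11.0
position: [0.5061, 0.1763, 0.2015]
ee_rot: [-0.0, 0.679, 0.734, -0.0]
ft_force: [-0.4, -0.3, 0.3]
width: 0.0428
gripper_force: 0.0
```

```bash
cat >> h.py <<'E'
YAW=.0745;CEN=np.array([.5101,.1762,.092])
def hole(th,x,r=.046):
    ex=np.array([np.cos(YAW),np.sin(YAW),0]);ey=np.array([-ex[1],ex[0],0]);th=np.atleast_1d(th)[:,None]
    return CEN+x*ex+r*(-np.sin(th)*ey+np.cos(th)*np.array([0,0,1]))
def prof(c,x,r,ths,o=None):
    g=cv2.GaussianBlur(c['frame'],(0,0),1).max(2).astype(np.float32)
    p=proj(c,hole(ths,x,r),o).astype(np.float32)
    return cv2.remap(g,p[:,:1],p[:,1:],cv2.INTER_LINEAR)[:,0]
def angle(c,x,o=None,lo=-180,hi=180):
    d=np.arange(lo,hi,1.);v=prof(c,x,.046,np.radians(d),o);i=v.argmin()
    k=np.clip(np.arange(i-12,i+13),0,len(d)-1);w=np.clip(np.median(v[k])-v[k]-3,0,None)
    return round(float((d[k]*w).sum()/max(w.sum(),1e-6)),1),round(float(v[i])),round(float(np.median(v)))
E
python3 - <<'E'
from h import *
np.set_printoptions(precision=4,suppress=True)
S=np.load('scene.npz');D=np.load('side.npz');W=np.load('w2.npz')
print('t0',angle(S,.011),angle(D,-.011),'w2',angle(W,.011,W))
o,c=snap('wrist','w3.png');s=vision.camera('scene');d=vision.camera('side')
print(o['clock'],o['position'],quatR(o['ee_rot'])[:,1],angle(s,.011),angle(d,-.011))
# overlay predicted wheel outline on wrist
im=c['frame'][:,:,::-1].copy()
for x in(-.011,.011):
    for p in proj(c,hole(np.radians(np.arange(-90,91,3)),x,.06),o): cv2.circle(im,(int(p[0]),int(p[1])),1,(0,0,255),-1)
b=cv2.resize(s['frame'][165:265,293:393,::-1],(400,400),interpolation=cv2.INTER_CUBIC)
im=np.hstack([im[:400],b]);cv2.imwrite('pics/w3.png',cv2.resize(im,(800,333)))
E
```

```text
t0 (3.1, 71, 118) (0.7, 91, 130) w2 (3.3, 27, 80)
11.0 [0.5061 0.1763 0.2015] [ 0.997   0.0771 -0.0011] (2.9, 71, 119) (0.7, 93, 134)
```

View pics/w3.png

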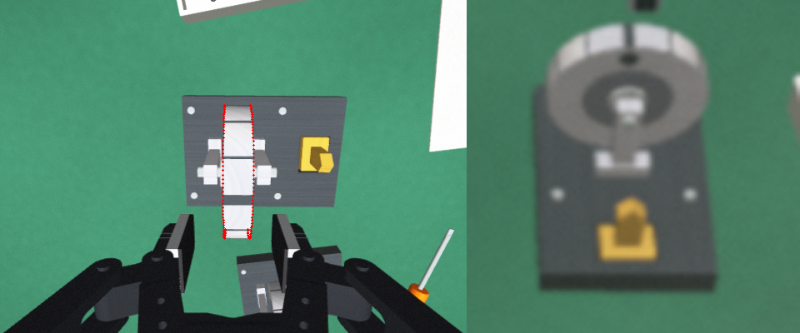

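Request:
arm_command(
  rows=[0.5,0,0.004,0.0375,0,0,0,0.5,0,0,0.03,0,0,0,0.5,0,0,0.01,0,0,0,0,0,0,0,0,0,0,0,0,0,0,0,0,0,0,0,0,0,0,0,0],
  squeeze=30,
)

```text
clock: 11.9
position: [0.5098, 0.1763, 0.1243]
ee_rot: [-0.002, 0.68, 0.734, -0.003]
ft_force: [-16.7, -2.4, -0.2]
width: 0.0217
gripper_force: 32.5
```

Request:
arm_command(
  rows=[0,-0.0042,0,0.0003,0,7.5,0,0,-0.0042,0,0.0003,0,7.5,0,0,-0.0042,0,0.0003,0,7.5,0,0,-0.0042,0,0.0003,0,7.5,0,0,0,0,0,0,0,0],
)

```text
clock: 12.52
position: [0.511, 0.1594, 0.1198]
ee_rot: [-0.194, 0.658, 0.707, 0.174]
ft_force: [-23.2, -2.7, 6.3]
width: 0.0214
gripper_force: 33.7
```

```bash
cat >> h.py <<'E'
def rep():
    o=status.get_obs();R=quatR(o['ee_rot']);p=np.array(o['position'])-CEN
    s=vision.camera('scene');d=vision.camera('side')
    tilt=np.degrees(np.arctan2(R[:,2]@[-np.sin(YAW),np.cos(YAW),0],-R[2,2]))
    ey=np.array([-np.sin(YAW),np.cos(YAW),0])
    print('t',round(o['clock'],2),'tilt',round(tilt,1),'rel y,z',(p@ey).round(4),p[2].round(4),'r',np.hypot(p@ey,p[2]).round(4),'x',(p@[np.cos(YAW),np.sin(YAW),0]).round(4),'F',np.round(o['ft_force'],1),'T',np.round(o['ft_torque'],2),'w',round(o['width'],4),'q',np.round(o['q'],2),'hole scene',angle(s,.011),'side',angle(d,-.011))
    return s,d
E
python3 -c "
from h import *
rep()"
```

```text
t 12.53 tilt 30.2 rel y,z -0.0168 0.0278 r 0.0325 x -0.0003 F [-23.2  -2.7   6.3] T [-0.25  3.59  2.25] w 0.0214 q [-0.24 -0.02 -0.31  1.46  0.5   1.22] hole scene (36.4, 40, 119) side (33.7, 73, 147)
```

Request:
arm_command(
  rows=[0,-0.0042,-0.001,0.0003,0,7.5,0,0,-0.0042,0,0.0003,0,7.5,0,0,-0.0042,0,0.0003,0,7.5,0,0,-0.0042,0,0.0003,0,7.5,0,0,0,0,0,0,0,0],
)

```text
clock: 13.25
position: [0.5119, 0.1474, 0.1059]
ee_rot: [-0.371, 0.59, 0.633, 0.338]
ft_force: [-17.9, -2.1, -3.8]
width: 0.0215
gripper_force: 34.9
```

```bash
python3 -c "
from h import *
rep()"
```

```text
t 13.25 tilt 60.2 rel y,z -0.0288 0.0139 r 0.032 x -0.0004 F [-17.9  -2.1  -3.8] T [-1.94  1.34  2.73] w 0.0215 q [-0.45  0.39 -0.16  1.75  0.84  0.71] hole scene (75.8, 43, 119) side (0.0, 59, 80)
```

Request:
arm_command(
  rows=[0.5,0,0,0,0,0,0,0.5,0,0,0,0,0,0,0.5,0,0,0,0,0,0,0.5,0,0,0,0,0,0,0.5,0,0,0,0,0,0,0.5,0,0,0,0,0,0,0.5,0,0,0,0,0,0,0.5,0,0,0,0,0,0,0.5,0,0,0,0,0,0,0.5,0,0,0,0,0,0,0.5,0,0,0,0,0,0,0.5,0,0,0,0,0,0,0.5,0,0,0,0,0,0,0.5,0,0,0,0,0,0,0.5,0,0,0,0,0,0,0.5,0,0,0,0,0,0],
)

```text
clock: 15.35
position: [0.5139, 0.1486, 0.1081]
ee_rot: [-0.367, 0.588, 0.635, 0.34]
ft_force: [-0.4, 0.2, -0.3]
width: 0.043
gripper_force: 0.0
```

```bash
python3 - <<'E'
from h import *
s,d=rep()
im=np.hstack([cv2.resize(s['frame'][155:255,283:383,::-1],(400,400),interpolation=cv2.INTER_CUBIC),cv2.resize(d['frame'][160:260,170:270,::-1],(400,400),interpolation=cv2.INTER_CUBIC)])
cv2.imwrite('pics/r1.png',im)
E
```

```text
t 15.35 tilt 60.0 rel y,z -0.0278 0.0161 r 0.0321 x 0.0017 F [-0.4  0.2 -0.3] T [-0.85 -0.08  0.02] w 0.043 q [-0.45  0.38 -0.16  1.74  0.85  0.71] hole scene (89.6, 43, 119) side (0.0, 58, 79)
```

View pics/r1.png

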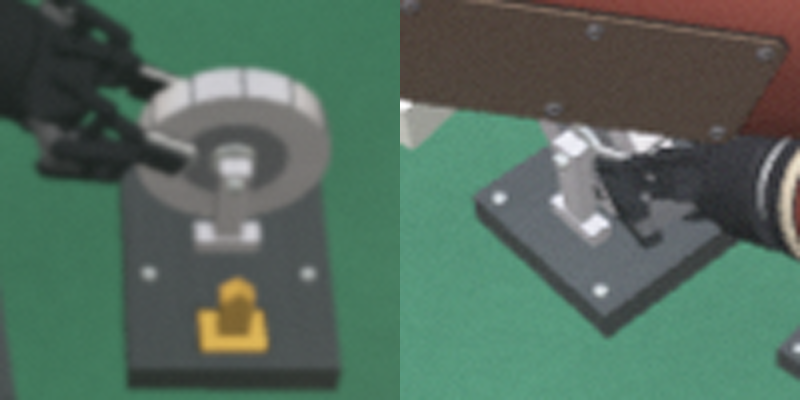

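Request:
arm_command(
  rows=[0.5,0,0,-0.04,0,0,0,0.5,0,0,-0.05,0,0,0,0.5,0,0,0,0,0,0],
)

```text
clock: 15.82
position: [0.5212, 0.0681, 0.1543]
ee_rot: [-0.365, 0.589, 0.635, 0.341]
ft_force: [-0.1, 0.2, -0.5]
width: 0.0424
gripper_force: 0.0
```

```bash
cat >> h.py <<'E'
def lines(c,x=.0,r=.06,lo=-60,hi=60):
    d=np.arange(lo,hi,.5);v=prof(c,x,r,np.radians(d));v=v-cv2.GaussianBlur(v[None].astype(np.float32),(0,0),12)[0]
    from scipy.signal import find_peaks
    i,_=find_peaks(-v,prominence=5);return [(float(d[k]),round(float(v[k]))) for k in i]
E
python3 - <<'E'
from h import *
s,d=rep();np.savez('s1',**{k:s[k] for k in('frame','intrinsics','R','t')})
S=np.load('scene.npz')
print(lines(S),lines(s,lo=-80))
E
```

```text
t 15.82 tilt 59.9 rel y,z -0.1086 0.0623 r 0.1252 x 0.003 F [-0.1  0.2 -0.5] T [-0.81 -0.07 -0.04] w 0.0424 q [-0.57  0.44 -0.01  1.92  0.76  0.59] hole scene (169.4, 113, 120) side (0.0, 79, 82)
[(-28.0, -10), (3.5, -41), (32.0, -11)] [(-32.0, -7), (-1.5, -14), (27.0, -10)]
```

```bash
python3 - <<'E'
from h import *
s=np.load('s1.npz');S=np.load('scene.npz');d=np.arange(-180,180,10.)
print([(int(a),int(x),int(y)) for a,x,y in zip(d,prof(S,.011,.046,np.radians(d)),prof(s,.011,.046,np.radians(d)))])
E
```

```text
[(-180, 119, 120), (-170, 120, 121), (-160, 118, 117), (-150, 117, 115), (-140, 117, 116), (-130, 118, 117), (-120, 120, 118), (-110, 121, 119), (-100, 122, 120), (-90, 122, 119), (-80, 122, 119), (-70, 124, 119), (-60, 123, 119), (-50, 121, 119), (-40, 120, 120), (-30, 119, 121), (-20, 119, 121), (-10, 113, 120), (0, 75, 119), (10, 89, 119), (20, 117, 120), (30, 118, 119), (40, 117, 119), (50, 117, 120), (60, 117, 121), (70, 119, 122), (80, 119, 122), (90, 118, 121), (100, 117, 122), (110, 118, 122), (120, 117, 121), (130, 117, 120), (140, 118, 118), (150, 118, 117), (160, 117, 116), (170, 112, 113)]
```

Request:
arm_command(
  rows=[0.5,0.0217,0,0.0019,0,-10,0,0.5,0.0217,0,0.0019,0,-10,0,0.5,0.0217,0,0.0019,0,-10,0,0.5,0.0217,0,0.0019,0,-10,0,0.5,0.0217,0,0.0019,0,-10,0,0.5,0.0217,0,0.0019,0,-10,0,0.5,0.0217,0,0.0019,0,-10,0,0.5,0.0217,0,0.0019,0,-10,0,0.5,0.0217,0,0.0019,0,-10,0,0.5,0.0217,0,0.0019,0,-10,0,0.5,0,0,0,0,0,0],
)

```text
clock: 17.3
position: [0.5013, 0.2612, 0.1762]
ee_rot: [0.25, 0.634, 0.692, -0.239]
ft_force: [0.3, -1.4, -0.6]
width: 0.0429
gripper_force: 0.0
```

```bash
python3 - <<'E'
from h import *
s,d=rep();S=np.load('scene.npz');D=np.load('side.npz')
print(lines(s,lo=-80,hi=80),lines(d,lo=-80,hi=80),'start',lines(S),lines(D,lo=-80,hi=80))
x=np.arange(100,260,8.)
print([(int(a),int(u),int(v)) for a,u,v in zip(x,prof(D,-.011,.046,np.radians(x)),prof(d,-.011,.046,np.radians(x)))])
E
```

```text
t 17.3 tilt -40.5 rel y,z 0.0854 0.0842 r 0.1199 x -0.0025 F [ 0.3 -1.4 -0.6] T [ 0.63  0.09 -0.02] w 0.0429 q [ 0.56  0.49  0.3   1.77 -0.61  2.16] hole scene (169.5, 113, 120) side (0.0, 98, 134)
[(-32.0, -7), (-1.5, -12), (27.0, -11), (56.5, -5)] [(-34.0, -3), (-2.5, -13), (27.5, -17), (57.5, -15)] start [(-28.0, -10), (3.5, -41), (32.0, -11)] [(-29.0, -4), (2.0, -42), (31.5, -16), (62.5, -13)]
[(100, 129, 133), (108, 129, 133), (116, 128, 133), (124, 127, 132), (132, 127, 132), (140, 127, 131), (148, 126, 130), (156, 126, 129), (164, 125, 124), (172, 125, 108), (180, 124, 101), (188, 121, 118), (196, 121, 124), (204, 124, 128), (212, 144, 148), (220, 178, 181), (228, 175, 178), (236, 145, 146), (244, 128, 129), (252, 129, 130)]
```

Request:
arm_command(
  rows=[0.5,0,0,0,0,-4.9,0,0.5,0,0.001,0.045,0,0,0,0.5,0,0.001,0.033,0,0,0,0.5,0,0,0.01,0,0,0,0.5,0,0,0,0,0,0],
)

```text
clock: 18.02
position: [0.5127, 0.1969, 0.1264]
ee_rot: [0.28, 0.629, 0.677, -0.258]
ft_force: [0.1, -0.5, 0.7]
width: 0.0426
gripper_force: 0.0
```

```bash
python3 -c "
from h import *
s,d=rep()
print(lines(s,lo=-80,hi=30),lines(d,lo=-30,hi=80))"
```

```text
t 18.02 tilt -44.8 rel y,z 0.0204 0.0344 r 0.04 x 0.0041 F [ 0.1 -0.5  0.7] T [ 0.66  0.09 -0.01] w 0.0426 q [ 0.49  0.44  0.12  1.63 -0.7   2.12] hole scene (-65.5, 44, 120) side (0.0, 99, 135)
[(-61.0, -10), (-32.0, -7), (-1.5, -12)] [(-2.5, -13), (28.0, -17), (57.5, -15)]
```

Request:
arm_command(
  rows=[0.5,0.0098,-0.0045,0,0,0,0,0.5,0,0,0.0068,0,0,0,0.5,0,0,0,0,0,0,0,0,0,0,0,0,0,0,0,0,0,0,0,0,0,0,0,0,0,0,0],
)

```text
clock: 18.88
position: [0.5082, 0.1991, 0.1124]
ee_rot: [0.28, 0.628, 0.678, -0.259]
ft_force: [5.4, 0.9, -1.7]
width: 0.0212
gripper_force: 34.6
```

```bash
python3 -c "
from h import *
s,d=rep()
print(lines(s,lo=-80,hi=30),lines(d,lo=-30,hi=80))"
```

```text
t 18.88 tilt -44.9 rel y,z 0.023 0.0204 r 0.0307 x -0.0002 F [ 5.4  0.9 -1.7] T [ 1.01 -0.44  0.44] w 0.0212 q [ 0.49  0.45  0.11  1.61 -0.7   2.13] hole scene (-61.2, 44, 120) side (-75.7, 74, 135)
[(-56.5, -11), (-31.0, -7), (-1.5, -13)] [(-2.5, -12), (28.0, -19), (57.5, -16)]
```

Request:
arm_command(
  rows=[0,-0.004,0,0.0003,0,7.5,0,0,-0.004,0,0.0003,0,7.5,0,0,-0.004,0,0.0003,0,7.5,0,0,-0.004,0,0.0003,0,7.5,0,0,-0.004,0,0.0003,0,7.5,0,0,-0.004,0,0.0003,0,7.5,0,0,0,0,0,0,0,0],
)

```text
clock: 19.85
position: [0.5097, 0.1769, 0.122]
ee_rot: [-0.001, 0.681, 0.733, 0.002]
ft_force: [0.5, 6.5, 2.8]
width: 0.0217
gripper_force: 36.9
```

```bash
python3 -c "
from h import *
s,d=rep()
print(lines(s,lo=10,hi=80),lines(d,lo=10,hi=80))"
```

```text
t 19.85 tilt 0.3 rel y,z 0.0007 0.03 r 0.03 x -0.0003 F [0.5 6.5 2.8] T [ 1.62 -0.13 -0.14] w 0.0217 q [ 0.09 -0.08 -0.28  1.36  0.01  1.59] hole scene (-2.7, 38, 119) side (0.0, 48, 134)
[(43.5, -7)] [(13.0, -12), (28.0, 2), (43.0, -15), (72.5, -10)]
```

Request:
arm_command(
  rows=[0,-0.004,0,0.0003,0,7.5,0,0,-0.004,0,0.0003,0,7.5,0,0,-0.004,0,0.0003,0,7.5,0,0,-0.004,0,0.0003,0,7.5,0,0,-0.004,0,0.0003,0,7.5,0,0,-0.004,0,0.0003,0,7.5,0,0,-0.004,0,0.0003,0,7.5,0,0,-0.004,0,0.0003,0,7.5,0,0,0,0,0,0,0,0],
)

```text
clock: 21.08
position: [0.5116, 0.1494, 0.1042]
ee_rot: [-0.369, 0.589, 0.633, 0.341]
ft_force: [0.7, -8.2, 5.6]
width: 0.0217
gripper_force: 39.6
```

```bash
python3 -c "
from h import *
s,d=rep()
print(lines(s,lo=-80,hi=80),lines(d,lo=-80,hi=80))"
```

```text
t 21.07 tilt 60.3 rel y,z -0.0268 0.0122 r 0.0295 x -0.0005 F [ 0.7 -8.2  5.6] T [-0.9  -0.38 -0.3 ] w 0.0217 q [-0.45  0.39 -0.17  1.74  0.85  0.71] hole scene (76.1, 44, 119) side (0.0, 59, 80)
[(-43.5, -5), (-12.5, -12), (17.0, -12), (47.5, -5), (70.5, -12)] [(47.0, -18), (65.5, -23)]
```

Request:
arm_command(
  rows=[0.5,0,0,0,0,0,0,0.5,0,0,0,0,0,0,0.5,0,0,0,0,0,0,0.5,0,0,0,0,0,0,0.5,0,0,0,0,0,0,0.5,0,0,0,0,0,0,0.5,0,0,0,0,0,0,0.5,0,0,0,0,0,0,0.5,0,0,0,0,0,0,0.5,0,0,0,0,0,0,0.5,0,0,0,0,0,0,0.5,0,0,0,0,0,0,0.5,0,0,0,0,0,0,0.5,0,0,0,0,0,0,0.5,0,0,0,0,0,0,0.5,0,0,0,0,0,0,0.5,0,0,0,0,0,0,0.5,0,0,0,0,0,0],
)

```text
clock: 23.42
position: [0.5112, 0.1509, 0.1053]
ee_rot: [-0.367, 0.588, 0.635, 0.34]
ft_force: [0.6, 0.2, 0.5]
width: 0.0423
gripper_force: 0.0
```

```bash
python3 -c "
from h import *
s,d=rep()
print(lines(s,lo=-80,hi=80),lines(d,lo=-80,hi=80))"
```

```text
t 23.43 tilt 60.1 rel y,z -0.0253 0.0133 r 0.0286 x -0.0008 F [0.6 0.2 0.5] T [-0.81 -0.08  0.02] w 0.0423 q [-0.45  0.38 -0.17  1.74  0.85  0.71] hole scene (87.6, 43, 119) side (76.4, 57, 80)
[(-30.5, -8), (1.0, -12), (31.5, -9), (57.5, -1)] [(47.0, -19), (65.5, -20)]
```

```bash
python3 -c "
from h import *
s=vision.camera('scene')
x=np.arange(-179,-60,1.)
print(angle(s,.011,lo=-175,hi=-60))
v=prof(s,.011,.046,np.radians(x));print(v[::5].astype(int))
print(lines(s,lo=-80,hi=50))"
```

```text
(-149.4, 74, 118)
[119 120 121 117 102  81  74  85 104 115 117 117 117 117 117 118 118 119
 119 120 120 121 121 120]
[(-30.5, -8), (1.0, -12), (30.0, -9)]
```

Request:
arm_command(
  rows=[0,0,0,0,0,0,0,0,0,0,0,0,0,0,0,0,0,0,0,0,0,0,0,0,0,0,0,0,0,0.0021,0,0.0001,0,-4.1,0,0,0.0021,0,0.0001,0,-4.1,0,0,0.0021,0,0.0001,0,-4.1,0,0,0.0021,0,0.0001,0,-4.1,0,0,0,0,0,0,0,0,0,0,0,0,0,0,0],
)

```text
clock: 24.82
position: [0.5111, 0.156, 0.1121]
ee_rot: [-0.273, 0.63, 0.681, 0.254]
ft_force: [3.8, -2.4, 0.9]
width: 0.0217
gripper_force: 33.8
```

```bash
python3 -c "
from h import *
s,d=rep()
print(lines(s,lo=-80,hi=50),lines(d,lo=-80,hi=80),angle(s,.011,lo=-178,hi=-60))
s1=np.load('s1.npz');print(lines(s1,lo=-80,hi=50))"
```

```text
t 24.82 tilt 43.8 rel y,z -0.0202 0.0201 r 0.0286 x -0.0005 F [ 3.8 -2.4  0.9] T [-0.88 -0.53 -0.68] w 0.0217 q [-0.35  0.12 -0.28  1.55  0.68  1.01] hole scene (52.6, 43, 119) side (39.9, 65, 153)
[(-47.0, -5), (-17.5, -11), (12.5, -12)] [(-44.0, -3), (-18.0, -7), (13.0, -15), (36.0, -41), (65.5, -20)] (-160.9, 96, 119)
[(-32.0, -7), (-1.5, -14), (27.0, -10)]
```

Request:
arm_command(
  rows=[0,-0.0005,0,0,0,1,0,0,0,0,0,0,0,0,0,0,0,0,0,0,0,0,0,0,0,0,0,0],
)

```text
clock: 25.42
position: [0.5111, 0.1556, 0.1118]
ee_rot: [-0.279, 0.628, 0.678, 0.259]
ft_force: [3.9, -3.6, 4.0]
width: 0.0212
gripper_force: 34.3
```

```bash
python3 - <<'E'
from h import *
s,d=rep()
print(lines(s,lo=-80,hi=50),lines(d,lo=-30,hi=30))
im=np.hstack([cv2.resize(s['frame'][155:255,283:383,::-1],(400,400),interpolation=cv2.INTER_CUBIC),cv2.resize(d['frame'][160:260,170:270,::-1],(400,400),interpolation=cv2.INTER_CUBIC)])
cv2.imwrite('pics/fin.png',im)
E
```

```text
t 25.43 tilt 44.7 rel y,z -0.0206 0.0198 r 0.0286 x -0.0005 F [ 3.9 -3.6  4. ] T [-0.52 -0.63 -0.71] w 0.0212 q [-0.36  0.13 -0.28  1.56  0.69  1.  ] hole scene (54.0, 43, 119) side (41.9, 62, 152)
[(-47.0, -7), (-15.0, -14), (15.0, -14)] [(-16.5, -6), (13.0, -13)]
```

View pics/fin.png

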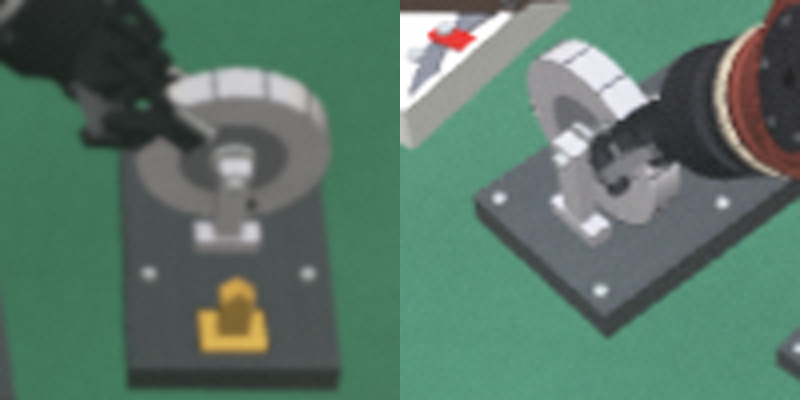

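The final view shows the fingers pinching the wheel, rim lines at the target phase (about -15.5°), the hole low right at (250,205), and the pointer seated flush at (235,330).

```bash
python3 -c "
from h import *
print(ctrl.sign_off())"
```

```text
the job is handed in; nothing more can be done
None
```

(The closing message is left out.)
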